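# Shut the drill jig, pin it and keep it pressed

## Robot

A 6-joint arm with a two-finger parallel gripper is mounted at the origin on the work surface. World frame = base frame: x ahead of the robot, y to its left, z up, the work surface at z = 0. Lengths are in m, angles in rad, forces in N, time in s.
With the tool pointing down it reaches from about 0.225 to 0.875 m from the base axis. Payload 3.4 kg.
Tool frame: the origin (TCP) lies at the very end of the fingers, on their centre line; the grasp point (between the pads) lies 19 mm behind it; z points along the fingers, y is the line along which they close (so a half turn about z gives the same grasp; the last joint's range is limited). The gripper opens to 85 mm and grips with 20 to 120 N. Pads are 22 mm wide; open, the fingers measure 114 mm over their backs; the gripper's body (76 mm by 85 mm) begins 54 mm behind the grasp point. The pads swing forward as they close: fully open they stand 13 mm farther back than shut.
Start: joints at [1.217, 0.276, 1.505, -0, 1.361, -0.121], TCP at [0.133, 0.56, 0.231] pointing down, gripper open.
Joint ranges: [-2.89, 2.89], [-0.75, 2.08], [0.22, 2.7], [-1.18, 4.32], [0.11, 2.71], [-2.7, 2.7]. Speed limits (rad/s): [2.57, 2.57, 3.14, 3.14, 3.14, 3.14].

## Interface

Orientations are given as a unit quaternion [w, x, y, z].
In Python, from rig import readout, vision, manip gives the robot as it stands.
- The arm moves only by the shell command python3 -m handwheel 'ROWS' [FORCE]. ROWS is JSON, a list of rows, each a list of 3 entries, a list of its own where there are three numbers: the shift along the tool's x, y, z in mm, then the turn, a rotation vector about the tool's x, y, z in units of 6 degrees (1.0 is 6 degrees), then the closure, from -1 (fully open) to 1 (shut), so that 0 is half open. A call has 1 to 20 rows; each row shifts and turns the commanded pose from where the row before left it, along the tool's axes as they then stand; what a row does not reach is not made up. A row lasts 1/8 s, in which the tool goes at most 62.5 mm and 10.7 degrees, less where a joint would pass 70% of its speed; a pose out of reach is approached as far as the arm can. A call is refused whole if a number of a shift passes 62.5 or a number of a turn 1, either way. A call with a gripper value outside its range is refused whole. The fingers move at their own pace and stop on an object; FORCE is the grip in N (left out, the last holds). Time passes only in rows, so rows that do not move let the fingers close. It gives the time, the measured TCP pose, the force, the opening and the grip force at its end, in the units of the state.
- readout.get_state(): the state, without advancing time (a new reading comes with each control period).
- vision.get_image(name): name is "side" or "top"; returns the picture (400x640x3 uint8, blue, green, red); there is no depth.
- vision.camera_params(name): a dict with "intrinsics" (3x3 intrinsics, pixels), "rvec" (rotation vector, rad) and "tvec" (3), from world to camera coordinates, as OpenCV has them. Camera axes: x right, y down, z forward; pixel columns grow to the right and rows downward; lengths in m; the calibration is good to about 2 mm. A picture is of the moment at which its call begins. camera_params takes no time and is no camera call.
- manip.sign_off(): hands the job in; it is judged then, once.
The state is a dict: "clock": time; "qpos": joint angles; "qd": joint speeds; "effort": joint torques, N m; "position": TCP position; "ee_rot": TCP orientation; "contact_force": force on the tool from outside, world axes, zero at the start; "moment": the same for the moment, N m; "width": finger opening in m; "gripper_force": force on a finger pad.
Only numpy, scipy, OpenCV 4.12 (cv2) and the standard library are available. Lean on these libraries where they do the work, as an engineer would, in place of code of your own. Each camera call takes 0.05 s, during which the arm holds its last target. There are 200 camera calls.

## Task

Lower the open hinged lid of the drill jig gently, without letting it slam, until it lies shut on its stop; then take the long knobbed pin (not the short one) from the wooden rack and push it down through the hole in the lid into the hole of the jig's base until its flange sits flat on the lid. Finish while holding: keep the pin's knob gripped and keep pushing it down firmly (about 10 N), so that the jig is pressed shut when the program ends. Leave the other pins, parts and tools where they are.

Things in the scene. Friction and masses are not known exactly. Their poses are not given: they have to be found in the camera images.
- jig: Metal clamshell drill jig bolted down; base plate 150 (x) x 110 (y) x 12 mm. Origin: centre of its underside; z up; -x is its front (roughly towards the robot), +x the hinge side. A shaft stub lies fixed in V-blocks in its middle, top 44 mm up. At the front a 40 x 70 mm post, centred at x = -50 mm, top 44 mm above the bench, has the vertical pin hole, 14 mm wide, 32 mm deep, 2 mm chamfer.
- jig_hole (a point): Mouth centre of the pin hole in the base post, at (-50, 0, 44) mm in the jig's frame; the hole runs straight down. Axes as the jig's.
- lid (a joint): Angle of the jig's lid, rad: 0 = shut and level on its stop, grows as it lifts, 1.5 = fully open (nearly upright). The hinge is stiff: the lid stays at any angle it is left at (0.36 N m friction; 1 to 5 N at the handle shuts it). Closing faster than 1.5 rad/s is slamming.
- lid_hinge (a point): Middle of the hinge axis (along jig y), at (60, 0, 52) mm in the jig's frame. Axes: the lid's own, equal to the jig's when shut. The lid: aluminium plate 12 mm thick, 90 mm wide (y), reaching 135 mm from the axis along lid -x, mid-plane through the axis (shut: 46 to 58 mm above the bench). A boss 22 mm wide stands 8 mm above its outer face, 50 mm from the axis.
- lid_hole (a point): Centre of the lid's pin hole on its outer (upper) face, 110 mm from the hinge axis; 14 mm in diameter through the 12 mm plate, 2 mm chamfer. With the lid shut it lies straight above jig_hole, 58 mm above the bench. Axes: the lid's own.
- lid_handle (a point): Grip point on the lid's side handle: a steel rod 12 mm in diameter that sticks out 60 mm sideways (jig +y) from the lid's edge, 120 mm from the hinge axis; the point lies on the rod's axis 35 mm beyond the lid's edge. Axes: the lid's own.
- pin: Long locking pin, loose, steel, about 0.12 kg, upright in a rack hole (which one varies). Origin: centre of its lower tip; z along the pin towards the knob. Shank 12 mm wide, 42 mm long, chamfered foot; flange 28 mm wide, 42 to 47 mm from the tip; dark round knob 20 mm wide, 47 to 82 mm from the tip. Seated in the shut jig, its tip is 16 mm above the bench.
- rack: Fixed wooden pin rack 50 (x) x 180 (y) x 24 mm high, three holes 13.5 mm in diameter in a row along its y at -60, 0 and +60 mm, 18 mm deep (hole floors 6 mm above the bench). Origin: centre of its underside.
- short_pin: Bystander in the rack: a pin like the long one (same flange, knob and diameters) but its shank is only 21 mm long, so its knob stands 21 mm lower. Origin: centre of its tip.
- dowel: Bystander in the rack: plain steel dowel without a knob, 12 mm in diameter, 50 mm long. Origin: centre of its lower end.
- bearing: Bystander: loose steel ring lying flat, 52 mm outside, 24 mm bore, 15 mm high. Origin: centre of its underside.
- coupling: Bystander: dark steel sleeve, 34 mm in diameter, 30 mm high. Origin: centre of its underside.
- boot: Bystander: ribbed black rubber boot, 76 mm in diameter, 60 mm high. Origin: centre of its underside.
- wrench: Bystander: steel wrench 200 mm long lying along its x. Origin: its underside.
- screwdriver: Bystander: screwdriver 200 mm long lying along its x, red handle. Origin: its underside.
There are look-alikes about, which are no part of the job. Leave any red look-alike of the jig alone.

How it is judged:
By the outcome, as a careful person would: the job done as asked, in the order asked, and still so for the second after the job is handed in, while the arm keeps its last pose, push and grip.
It also fails if it takes over 64 s, if anything falls off the work surface, if the arm or the gripper's body presses on something with over 40 N, if the wrist force passes 120 N, or if a joint passes its speed limit or range.

## Working session

There is one attempt and no reset: what is moved stays moved. The work goes in short steps, Python scripts to look and compute and a shell command to move; the robot and the scene stay as the last step left them, time stands still between calls to the robot, and variables do not carry over. Pictures are saved under pics/ and viewed, at most 10 in all, crops included, and the job is handed in when it is done.

```bash
mkdir -p pics
python3 - <<'E'
from rig import readout, vision
import cv2
print(readout.get_state())
for n in("side","top"):
    print(n,vision.camera_params(n)); cv2.imwrite(f"pics/{n}0.png",vision.get_image(n))
E
```

```text
{'clock': 0.0, 'qpos': array([ 1.21703308e+00,  2.76606638e-01,  1.50616177e+00, -1.08554293e-05,
        1.36067353e+00, -1.20967269e-01]), 'qd': array([-3.11698550e-05, -2.82214501e-04, -9.44252756e-04, -1.86220312e-04,
        6.58959000e-04, -1.01429409e-03]), 'effort': array([-1.43624598e-03, -4.16774118e+01, -2.45797294e+01, -2.29840653e-04,
        1.10629937e-02,  3.55433247e-05]), 'position': array([0.1324566 , 0.55898792, 0.23042165]), 'ee_rot': array([-2.12263653e-04,  1.16134152e-01,  9.93233107e-01, -8.99961437e-04]), 'contact_force': array([-0.33533588,  0.07332865,  0.21447278]), 'moment': array([-0.01438444,  0.02258883, -0.00336763]), 'gripper_force': 0.0, 'width': 0.0852925382183755}
side {'intrinsics': array([[409.76710937,   0.        , 319.52969635],
       [  0.        , 409.76710937, 194.27414771],
       [  0.        ,   0.        ,   1.        ]]), 'rvec': array([ 0.37790208, -2.65433619,  1.32488881]), 'tvec': array([0.51897426, 0.13937347, 0.92288756])}
top {'intrinsics': array([[419.42022108,   0.        , 323.05790865],
       [  0.        , 419.42022108, 200.934863  ],
       [  0.        ,   0.        ,   1.        ]]), 'rvec': array([ 2.20631043, -2.16497046,  0.07009708]), 'tvec': array([-0.02138645,  0.55280074,  1.08157508])}
```

View pics/side0.png

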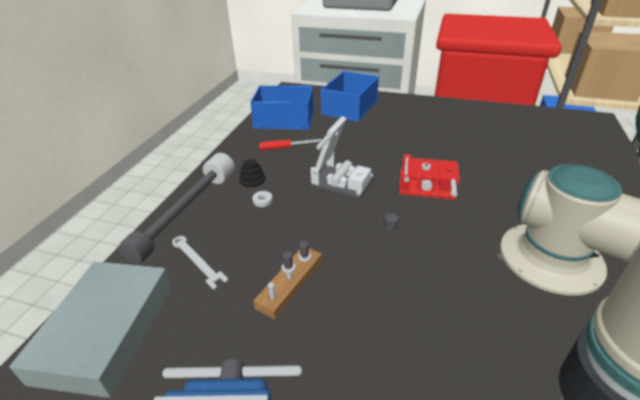

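View pics/top0.png

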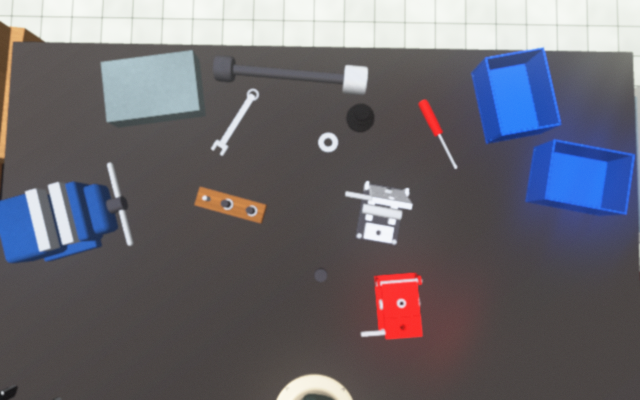

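The side view shows the open jig at about (340,165), its red look-alike at (430,178), and the rack at (288,282). In the rack the dowel is at (270,291) and the two knobbed pins at (288,262) and (304,250). The top view shows the jig at (380,215) and the rack at (230,204). Next I'll view enlarged crops.

Run:
```python
import cv2,numpy as np
s=cv2.imread("pics/side0.png");t=cv2.imread("pics/top0.png")
def c(i,x,y,w=80,h=60): return cv2.resize(i[y:y+h,x:x+w],None,fx=5,fy=5,interpolation=cv2.INTER_CUBIC)
g=np.vstack([np.hstack([c(s,300,115,80,80)[:400],c(s,248,235,80,80)]),])
cv2.imwrite("pics/cs.png",g)
g=np.hstack([c(t,340,175,80,80),c(t,190,165,80,80)])
cv2.imwrite("pics/ct.png",g)
```

```text
(no output)
```

View pics/cs.png

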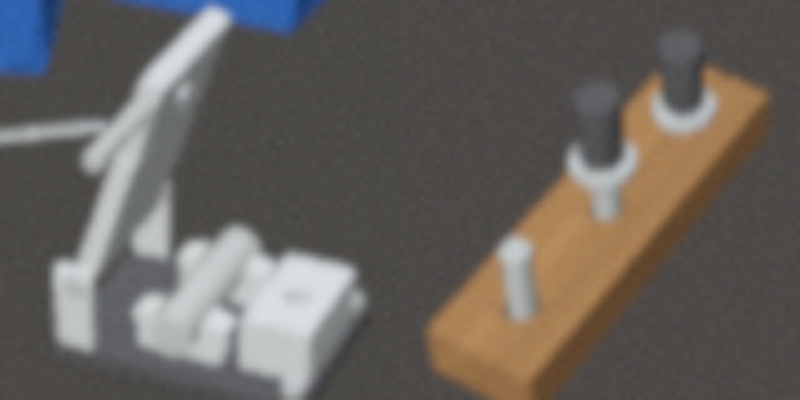

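View pics/ct.png

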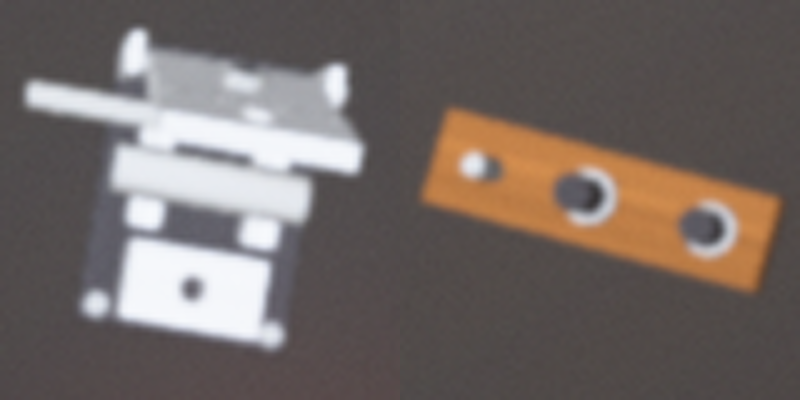

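The long pin is the middle one, at side (288,262) and top (226,204), because its shank shows below the flange. The short pin at side (304,250) has its flange down near the wood, and the dowel has no knob. I'll measure now.

```bash
cat > h.py <<'E'
import numpy as np, cv2
from rig import vision
P={n:vision.camera_params(n) for n in("side","top")}
def ray(n,uv):
    p=P[n];R=cv2.Rodrigues(p["rvec"])[0]
    d=R.T@np.linalg.solve(p["intrinsics"],[*uv,1]);return -R.T@p["tvec"],d
def atz(n,uv,z):
    c,d=ray(n,uv);return c+d*(z-c[2])/d[2]
def tri(a,b):
    c1,d1=ray("side",a);c2,d2=ray("top",b)
    A=np.c_[d1,-d2];s=np.linalg.lstsq(A,c2-c1,rcond=None)[0]
    p,q=c1+d1*s[0],c2+d2*s[1];return (p+q)/2,np.linalg.norm(p-q)
def proj(n,X):
    p=P[n];return cv2.projectPoints(np.array(X,float).reshape(-1,3),p["rvec"],p["tvec"],p["intrinsics"],None)[0].reshape(-1,2)
E
python3 - <<'E'
from h import *
np.set_printoptions(precision=4,suppress=True)
for n in P: print(n,ray(n,(320,200))[0])
T=lambda x,y:(340+x/5,175+y/5); S=lambda x,y:(300+x/5,115+y/5)
R=lambda x,y:(190+(x-400)/5,165+y/5); Q=lambda x,y:(248+(x-400)/5,235+y/5)
print("hole",atz("top",T(192,288),.044),atz("side",S(298,294),.044))
c=[atz("top",T(*p),.044) for p in((127,240),(270,262),(262,342),(118,319))];print("post",np.array(c))
print(np.degrees(np.arctan2(*(c[0]-c[1])[:2])))
print("rodtip",tri(S(95,160),T(30,93))); print("rodroot",tri(S(150,85),T(155,113)))
print("lidtop corners", tri(S(220,15),T(360,160)))
print("knob",tri(Q(597,95),R(570,191)),atz("top",R(570,191),.088),atz("side",Q(597,95),.088))
print("flange",atz("top",R(588,196),.053),atz("side",Q(601,158),.053))
print("short knob",atz("top",R(700,228),.067),atz("side",Q(680,42),.067))
print("dowel",atz("top",R(472,164),.056),atz("side",Q(516,243),.056))
E
```

```text
side [0.2924 0.7739 0.6753]
top [ 0.4793 -0.015   1.1162]
hole [ 0.4732 -0.1536  0.044 ] [ 0.4716 -0.1499  0.044 ]
post [[ 0.497  -0.1202  0.044 ]
 [ 0.4872 -0.1932  0.044 ]
 [ 0.4465 -0.1894  0.044 ]
 [ 0.4567 -0.1161  0.044 ]]
7.659879069251194
rodtip (array([ 0.5601, -0.0636,  0.1643]), np.float64(0.0018279405441700893))
rodroot (array([ 0.5493, -0.1195,  0.1784]), np.float64(0.005250384581369169))
lidtop corners (array([ 0.5328, -0.2114,  0.1753]), np.float64(0.00035711591980188247))
knob (array([0.538 , 0.2324, 0.0864]), np.float64(0.0006929733970062512)) [0.5383 0.2321 0.088 ] [0.537  0.2338 0.088 ]
flange [0.5379 0.2313 0.053 ] [0.5373 0.2352 0.053 ]
short knob [0.5221 0.1714 0.067 ] [0.5226 0.1751 0.067 ]
dowel [0.5529 0.29   0.056 ] [0.5526 0.2892 0.056 ]
```

```bash
cat >> h.py <<'E'
from rig import readout
from scipy.spatial.transform import Rotation as Ro
def pose():
    s=readout.get_state();w,x,y,z=s["ee_rot"];return np.array(s["position"]),Ro.from_quat([x,y,z,w]),s
def plan(target,yaw,n):
    """constant row (mm, units) repeated n times to reach target with tool y at yaw deg, pointing down"""
    p,R,s=pose();y=np.array([np.cos(np.radians(yaw)),np.sin(np.radians(yaw)),0]);z=np.array([0,0,-1.])
    G=Ro.from_matrix(np.c_[np.cross(y,z),y,z]);rv=(R.inv()*G).as_rotvec()
    M=sum(Ro.from_rotvec(rv*k/n).as_matrix() for k in range(n))
    d=np.linalg.solve(M,R.inv().apply(np.array(target)-p))*1e3
    print(n,"rows shift",d.round(1),"turn",(np.degrees(rv)/6/n).round(3),"pos",p.round(4),"y-axis",R.as_matrix()[:,1].round(3),"F",s["contact_force"].round(1),"w",round(s["width"],4),"t",s["clock"])
E
python3 -c "
from h import *
plan([.5574,-.0836,.245],-7.7,20)"
```

```text
20 rows shift [-42.2  -2.3  -0.7] turn [-0.001  0.     0.703] pos [0.1325 0.5591 0.2305] y-axis [ 0.231  0.973 -0.002] F [ 0.1 -0.5  0.7] w 0.0857 t 0.1
```

```bash
python3 -m handwheel '[[[-42,-2.3,-0.7],[0,0,0.7],-1],[[-42,-2.3,-0.7],[0,0,0.7],-1],[[-42,-2.3,-0.7],[0,0,0.7],-1],[[-42,-2.3,-0.7],[0,0,0.7],-1],[[-42,-2.3,-0.7],[0,0,0.7],-1],[[-42,-2.3,-0.7],[0,0,0.7],-1],[[-42,-2.3,-0.7],[0,0,0.7],-1],[[-42,-2.3,-0.7],[0,0,0.7],-1],[[-42,-2.3,-0.7],[0,0,0.7],-1],[[-42,-2.3,-0.7],[0,0,0.7],-1],[[-42,-2.3,-0.7],[0,0,0.7],-1],[[-42,-2.3,-0.7],[0,0,0.7],-1],[[-42,-2.3,-0.7],[0,0,0.7],-1],[[-42,-2.3,-0.7],[0,0,0.7],-1],[[-42,-2.3,-0.7],[0,0,0.7],-1],[[-42,-2.3,-0.7],[0,0,0.7],-1],[[-42,-2.3,-0.7],[0,0,0.7],-1],[[-42,-2.3,-0.7],[0,0,0.7],-1],[[-42,-2.3,-0.7],[0,0,0.7],-0.5],[[-42,-2.3,-0.7],[0,0,0.7],-0.2]]'
python3 - <<'E'
from h import *
plan([.5574,-.0836,.148],-7.7,4)
s=vision.get_image("side");t=vision.get_image("top")
f=lambda i,x,y:cv2.resize(i[y:y+100,x:x+80],None,fx=5,fy=5,interpolation=cv2.INTER_CUBIC)
cv2.imwrite("pics/a1.png",np.hstack([f(s,290,100),f(t,320,150)]))
E
```

```text
clock: 2.6
position: [0.5578, -0.0814, 0.2447]
ee_rot: [-0.0, 0.752, 0.659, -0.0]
contact_force: [0.2, 0.2, -0.3]
width: 0.0521
gripper_force: 0.0
4 rows shift [-0.6 -0.  24.2] turn [-0.002 -0.001  0.009] pos [ 0.5578 -0.0814  0.2447] y-axis [ 0.991 -0.13  -0.001] F [ 0.2  0.2 -0.3] w 0.0521 t 2.6
```

View pics/a1.png

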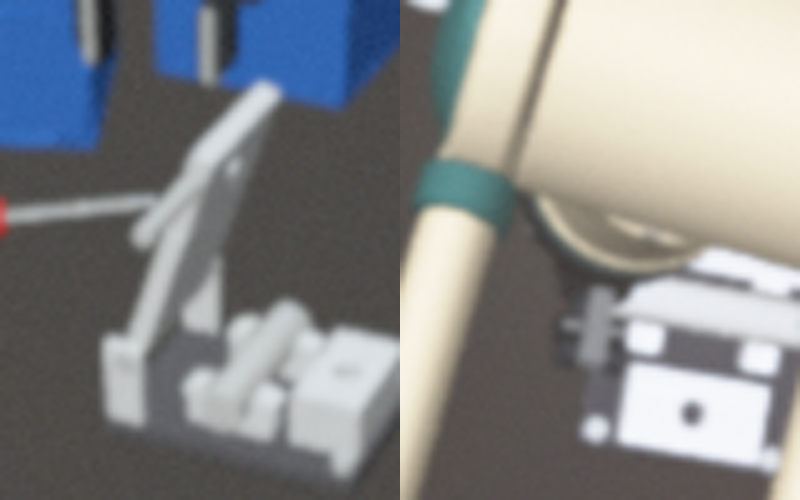

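The side crop shows the two fingertips at full-image (308,112) and (331,115), above the rod that runs from (318,147) to (331,131). I'll check how the expected grip point projects.

Run:
```python
from h import *
print(proj("side",[.5574,-.0836,.167]),proj("side",[.5578,-.0814,.2447]))
yj=np.array([.133,.991,0]);xj=np.array([.991,-.133,0]);H=np.array([.5815,-.1676,.052])
for a in(1.2,1.25,1.3,1.35):
  e=H-.12*np.cos(a)*xj+.12*np.sin(a)*np.array([0,0,1.])
  print(a,*[proj(n,[e+.045*yj,e+.08*yj,e+.105*yj]).round(1).tolist() for n in P])
```

```text
[[321.98381395 142.26361469]] [[320.95172863 114.05664984]]
1.2 [[330.6, 137.7], [325.1, 144.0], [321.0, 148.7]] [[369.5, 201.3], [354.3, 199.0], [343.5, 197.4]]
1.25 [[328.6, 136.5], [323.0, 142.9], [318.9, 147.6]] [[370.0, 198.8], [354.8, 196.5], [343.9, 194.8]]
1.3 [[326.5, 135.5], [320.9, 141.8], [316.7, 146.5]] [[370.4, 196.3], [355.2, 194.0], [344.3, 192.3]]
1.35 [[324.5, 134.6], [318.8, 140.9], [314.5, 145.5]] [[370.9, 193.7], [355.6, 191.4], [344.7, 189.7]]
```

```bash
python3 -m handwheel '[[[0,0,25],[0,0,0],-0.2],[[0,0,25],[0,0,0],-0.2],[[0,0,25],[0,0,0],-0.2],[[0,0,20],[0,0,0],-0.2],[[0,0,0],[0,0,0],0.2],[[0,0,0],[0,0,0],1],[[0,0,0],[0,0,0],1],[[0,0,0],[0,0,0],1],[[0,0,0],[0,0,0],1],[[0,0,0],[0,0,0],1],[[0,0,0],[0,0,0],1]]' 40
```

```text
clock: 4.08
position: [0.5588, -0.0798, 0.1512]
ee_rot: [0.001, 0.751, 0.66, 0.001]
contact_force: [0.2, 1.9, 6.0]
width: 0.0107
gripper_force: 39.4
```

```bash
python3 -m handwheel '[[[0,-9.1,3.1],[0,0,0],1],[[0,-8.8,3.8],[0,0,0],1],[[0,-8.5,4.5],[0,0,0],1],[[0,-8.1,5.2],[0,0,0],1]]' 
python3 -c "
from h import *
plan([.55,-.09,.1],-7.7,4)"
```

```text
clock: 4.58
position: [0.5251, -0.0751, 0.1336]
ee_rot: [0.001, 0.751, 0.66, 0.002]
contact_force: [5.3, 4.0, -1.9]
width: 0.0105
gripper_force: 39.2
4 rows shift [-2.9  6.6  8.4] turn [ 0.009 -0.003  0.014] pos [ 0.5251 -0.0751  0.1336] y-axis [ 0.992 -0.128  0.004] F [ 5.3  4.  -1.9] w 0.0105 t 4.575
```

Gentle forces, so I'll continue the arc.

```bash
python3 -m handwheel '[[[0,-7.6,5.8],[0,0,0],1],[[0,-7.1,6.4],[0,0,0],1],[[0,-6.6,7],[0,0,0],1],[[0,-6,7.5],[0,0,0],1],[[0,-5.4,7.9],[0,0,0],1],[[0,-4.8,8.3],[0,0,0],1],[[0,-4.1,8.7],[0,0,0],1],[[0,-3.4,9],[0,0,0],1],[[0,-2.7,9.2],[0,0,0],1]]' 
python3 -c "
from h import *
p,R,s=pose();print(p,s['contact_force'],R.as_matrix()[:,2])"
```

```text
clock: 5.7
position: [0.4798, -0.0689, 0.0642]
ee_rot: [0.002, 0.751, 0.66, 0.003]
contact_force: [8.2, 4.6, 1.0]
width: 0.0103
gripper_force: 39.1
[ 0.47978315 -0.06890189  0.06420879] [8.22642677 4.58978684 1.03130476] [ 0.00750086  0.00113296 -0.99997123]
```

```bash
python3 -m handwheel '[[[0,-1.5,9],[0,0,0],1],[[0,-1,9],[0,0,0],1],[[0,-0.4,7],[0,0,0],1],[[0,0,4],[0,0,0],1],[[0,0,2],[0,0,0],1],[[0,0,2],[0,0,0],1],[[0,0,0],[0,0,0],1]]'
```

```text
clock: 6.58
position: [0.4772, -0.0695, 0.0367]
ee_rot: [0.004, 0.751, 0.66, 0.003]
contact_force: [-3.3, 6.2, 47.3]
width: 0.0106
gripper_force: 46.0
```

```bash
python3 -m handwheel '[[[0,0,-2.5],[0,0,0],1],[[0,0,0],[0,0,0],0.5],[[0,0,0],[0,0,0],0],[[0,0,0],[0,0,0],-0.2],[[0,0,0],[0,0,0],-0.2]]' ; python3 -m handwheel '[[[0,0,-15],[0,0,0],-0.2],[[0,0,-20],[0,0,0],-0.2],[[0,0,-40],[0,0,0],-0.2],[[0,0,-40],[0,0,0],-0.2],[[0,0,-40],[0,0,0],-0.5]]'
python3 -c "
from h import *
plan([.5378,.2325,.19],-14.7,14)"
```

```text
clock: 7.2
position: [0.4729, -0.0691, 0.0327]
ee_rot: [-0.001, 0.751, 0.66, -0.001]
contact_force: [-0.4, 0.2, 0.3]
width: 0.0511
gripper_force: 0.0
clock: 7.82
position: [0.4732, -0.0692, 0.1892]
ee_rot: [-0.0, 0.751, 0.66, -0.0]
contact_force: [0.2, -0.3, 0.2]
width: 0.0641
gripper_force: 0.0
14 rows shift [22.   0.5 -0.1] turn [-0.001  0.     0.088] pos [ 0.4732 -0.0692  0.1892] y-axis [ 0.992 -0.128 -0.001] F [ 0.2 -0.3  0.2] w 0.0641 t 7.825
```

```bash
python3 -m handwheel '[[[44,1,0],[0,0,0.18],-0.6],[[44,1,0],[0,0,0.18],-0.6],[[44,1,0],[0,0,0.18],-0.6],[[44,1,0],[0,0,0.18],-0.6],[[44,1,0],[0,0,0.18],-0.6],[[44,1,0],[0,0,0.17],-0.6],[[44,1,0],[0,0,0.17],-0.6],[[0,0,0],[0,0,0],-0.6]]'
python3 - <<'E'
from h import *
plan([.5378,.2325,.057],-14.7,1)
s=vision.get_image("side");t=vision.get_image("top")
f=lambda i,x,y:cv2.resize(i[y:y+100,x:x+80],None,fx=5,fy=5,interpolation=cv2.INTER_CUBIC)
cv2.imwrite("pics/a2.png",np.hstack([f(s,250,190),f(t,335,165)]))
E
```

```text
clock: 8.82
position: [0.5373, 0.2347, 0.1875]
ee_rot: [-0.0, 0.791, 0.612, -0.0]
contact_force: [0.5, -0.3, -0.0]
width: 0.0682
gripper_force: 0.0
1 rows shift [ -2.    1.1 130.5] turn [-0.007 -0.003  0.021] pos [0.5373 0.2347 0.1875] y-axis [ 0.968 -0.252 -0.001] F [ 0.5 -0.3 -0. ] w 0.0682 t 8.825
```

View pics/a2.png

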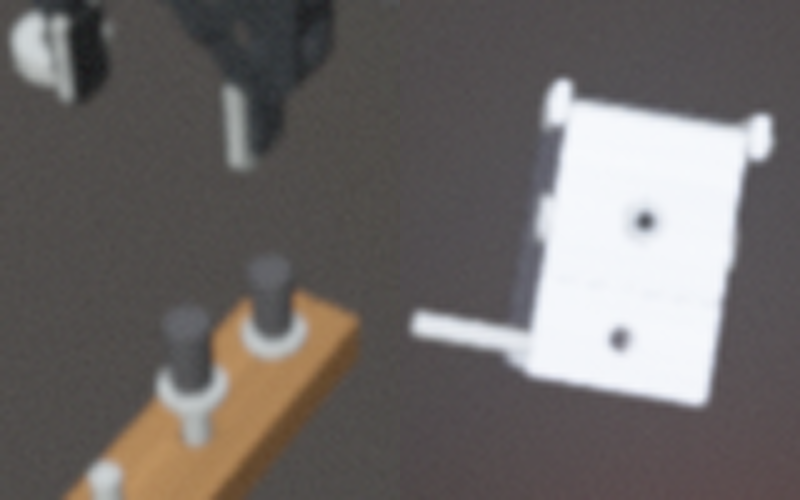

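The lid is shut: its pin hole is at top (379.0,233.0) and the boss dimple at (384,209). The fingers straddle the long pin's knob at side (287,254). Descending to grasp it.

```bash
python3 -m handwheel '[[[-1,0.7,30],[0,0,0],-0.6],[[0,0,35],[0,0,0],-0.5],[[0,0,35],[0,0,0],-0.3],[[0,0,26],[0,0,0],-0.3],[[0,0,2],[0,0,0],-0.3],[[0,0,0],[0,0,0],0],[[0,0,0],[0,0,0],0.4],[[0,0,0],[0,0,0],1],[[0,0,0],[0,0,0],1],[[0,0,0],[0,0,0],1],[[0,0,0],[0,0,0],1]]' 60
python3 - <<'E'
from h import *
t=vision.get_image("top")
print(atz("top",(379,233),.058), proj("top",[.4725,-.153,.058]))
plan([.4725,-.153,.2],-7.7,10)
E
```

```text
clock: 10.3
position: [0.5384, 0.2312, 0.0619]
ee_rot: [0.001, 0.792, 0.61, 0.001]
contact_force: [-0.5, -1.8, 6.3]
width: 0.0182
gripper_force: 58.5
[ 0.47229122 -0.15327907  0.058     ] [[378.88983739 232.91464624]]
10 rows shift [-39.    1.3 -13.8] turn [ 0.003 -0.001 -0.118] pos [0.5384 0.2312 0.0619] y-axis [ 0.967 -0.255  0.003] F [ 0.  -1.1  6.4] w 0.0184 t 10.35
```

```bash
python3 -m handwheel '[[[0,0,-10],[0,0,0],1],[[0,0,-25],[0,0,0],1],[[0,0,-30],[0,0,0],1],[[0,0,-35],[0,0,0],1],[[0,0,-28],[0,0,0],1],[[-20,0.6,0],[0,0,-0.1],1],[[-39,1.3,0],[0,0,-0.12],1],[[-39,1.3,0],[0,0,-0.12],1],[[-39,1.3,0],[0,0,-0.12],1],[[-39,1.3,0],[0,0,-0.12],1],[[-39,1.3,0],[0,0,-0.12],1],[[-39,1.3,0],[0,0,-0.12],1],[[-39,1.3,0],[0,0,-0.12],1],[[-39,1.3,0],[0,0,-0.12],1],[[-39,1.3,0],[0,0,-0.12],1],[[-19,0.6,0],[0,0,-0.1],1],[[0,0,0],[0,0,0],1]]'
python3 - <<'E'
from h import *
plan([.4727,-.1539,.132],-7.7,3)
E
```

```text
clock: 12.48
position: [0.4733, -0.1545, 0.1884]
ee_rot: [-0.0, 0.75, 0.661, 0.0]
contact_force: [-1.0, 1.5, -1.1]
width: 0.0181
gripper_force: 59.1
3 rows shift [ 0.2 -0.2 18.8] turn [-0.002 -0.002  0.025] pos [ 0.4733 -0.1545  0.1884] y-axis [ 0.992 -0.126 -0.   ] F [-1.   1.5 -1.1] w 0.0181 t 12.475
```

```bash
python3 -m handwheel '[[[0.3,-0.5,18],[0,0,0],1],[[0.3,0,20],[0,0,0],1],[[0,0,20],[0,0,0],1],[[0,0,0],[0,0,0],1]]'
python3 - <<'E'
from h import *
p,R,s=pose();print(p,s["contact_force"])
tip=p-[0,0,.0559]
print("tip/flange/hole side",proj("side",[tip,tip+[0,0,.042],[.4723,-.1533,.058]]),"top",proj("top",[tip,p,[.4723,-.1533,.058]]))
sd=vision.get_image("side");t=vision.get_image("top")
f=lambda i,x,y:cv2.resize(i[y:y+60,x:x+50],None,fx=8,fy=8,interpolation=cv2.INTER_CUBIC)
cv2.imwrite("pics/a3.png",np.hstack([f(sd,330,125),f(t,355,200)]))
E
```

```text
clock: 12.98
position: [0.4719, -0.1512, 0.1292]
ee_rot: [-0.002, 0.749, 0.662, -0.001]
contact_force: [0.6, -0.3, -1.6]
width: 0.0181
gripper_force: 59.0
[ 0.47189581 -0.15118529  0.12920003] [ 0.55065499 -0.25685165 -1.640592  ]
tip/flange/hole side [[359.99319004 164.54918262]
 [360.5785366  151.15345757]
 [359.80754748 168.84779424]] top [[378.95974356 233.20002794]
 [382.07063845 233.42824595]
 [379.00835941 232.99665765]]
```

View pics/a3.png

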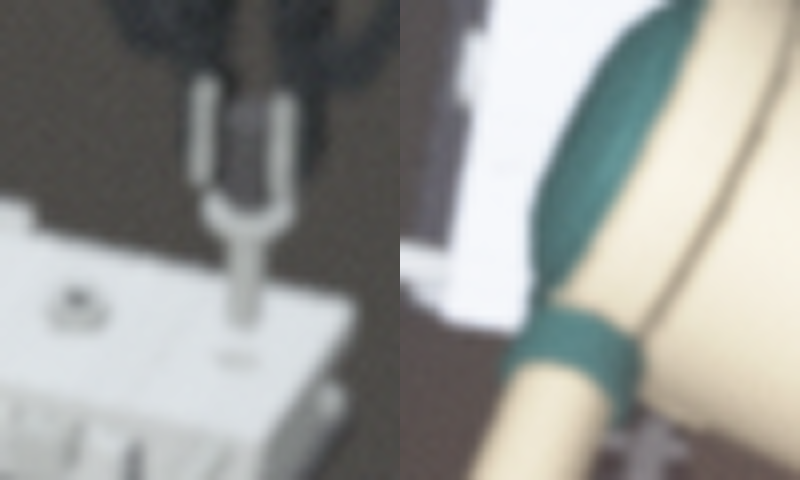

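The side crop shows the pin's tip at full-image (360.3,165.8), just above the lid hole at (359.8,169.8). The arm hides this area from the top camera.

Run:
```python
from h import *
h=atz("side",(359.75,169.75),.058)
for v in(164.3,164.8): print(h,atz("side",(360.3,v),.0733))
plan([.4722,-.1518,.1292],-7.7,1)
```

```text
[ 0.47149239 -0.14887906  0.058     ] [ 0.47136137 -0.15261974  0.0733    ]
[ 0.47149239 -0.14887906  0.058     ] [ 0.47082766 -0.15016992  0.0733    ]
1 rows shift [ 0.4 -1.3  1.7] turn [ 0.002 -0.004  0.107] pos [ 0.4735 -0.1523  0.1309] y-axis [ 0.992 -0.123  0.   ] F [ 0.8 -0.4 -0.9] w 0.0183 t 13.075
```

```bash
python3 -m handwheel '[[[0.4,-1.2,5],[0,0,0.05],1],[[0,0,5],[0,0,0.05],1],[[0,0,5],[0,0,0],1],[[0,0,3],[0,0,0],1],[[0,0,3],[0,0,0],1],[[0,0,0],[0,0,0],1]]'
python3 - <<'E'
from h import *
plan([.4722,-.1518,.072],-7.7,1)
E
```

```text
clock: 13.82
position: [0.4727, -0.1531, 0.1095]
ee_rot: [0.001, 0.753, 0.658, 0.0]
contact_force: [1.2, -1.6, -1.7]
width: 0.0181
gripper_force: 59.1
1 rows shift [ 1.3 -0.7 37.5] turn [0.012 0.008 0.001] pos [ 0.4727 -0.1531  0.1095] y-axis [ 0.991 -0.134  0.001] F [ 1.2 -1.6 -1.7] w 0.0181 t 13.825
```

```bash
python3 -m handwheel '[[[0,0,4],[0,0,0],1],[[0,0,4],[0,0,0],1],[[0,0,4],[0,0,0],1],[[0,0,0],[0,0,0],1]]'
```

```text
clock: 14.32
position: [0.4728, -0.1532, 0.0971]
ee_rot: [0.001, 0.753, 0.658, 0.0]
contact_force: [3.7, -4.3, -3.8]
width: 0.0181
gripper_force: 58.8
```

```bash
python3 -m handwheel '[[[-0.8,0.7,4],[0,0,0],1],[[0,0,4],[0,0,0],1],[[0,0,4],[0,0,0],1],[[0,0,4],[0,0,0],1],[[0,0,0],[0,0,0],1]]'
```

```text
clock: 14.95
position: [0.4729, -0.1536, 0.0808]
ee_rot: [0.0, 0.753, 0.658, 0.0]
contact_force: [2.8, -3.8, -2.4]
width: 0.0184
gripper_force: 59.1
```

```bash
python3 -m handwheel '[[[-0.5,0.4,3],[0,0,0],1],[[0,0,3],[0,0,0],1],[[0,0,2],[0,0,0],1],[[0,0,1],[0,0,0],1],[[0,0,0],[0,0,0],1]]'
```

```text
clock: 15.58
position: [0.473, -0.1539, 0.0722]
ee_rot: [-0.0, 0.753, 0.658, 0.0]
contact_force: [2.2, -5.1, -1.0]
width: 0.018
gripper_force: 59.2
```

```bash
python3 -m handwheel '[[[-0.5,0.2,1],[0,0,0],1],[[0,0,0.5],[0,0,0],1],[[0,0,0],[0,0,0],1]]' 80; python3 -m handwheel '[[[0,0,1],[0,0,0],1],[[0,0,0],[0,0,0],1]]'
```

```text
clock: 15.95
position: [0.4731, -0.1541, 0.0721]
ee_rot: [-0.0, 0.753, 0.658, 0.0]
contact_force: [-1.0, -1.4, 10.7]
width: 0.0173
gripper_force: 78.7
clock: 16.2
position: [0.4731, -0.1542, 0.072]
ee_rot: [0.0, 0.753, 0.658, 0.0]
contact_force: [-1.7, -0.4, 16.1]
width: 0.0173
gripper_force: 79.5
```

```bash
python3 -m handwheel '[[[0,0,-0.6],[0,0,0],1],[[0,0,0],[0,0,0],1],[[0,0,0],[0,0,0],1]]'
python3 - <<'E'
from h import *
sd=vision.get_image("side")
cv2.imwrite("pics/a4.png",cv2.resize(sd[120:200,300:400],None,fx=7,fy=7,interpolation=cv2.INTER_CUBIC))
p,R,s=pose();print(p,s["contact_force"],proj("side",[[.4725,-.153,.0605]]))
E
```

```text
clock: 16.58
position: [0.4731, -0.1541, 0.072]
ee_rot: [0.0, 0.753, 0.658, 0.0]
contact_force: [-1.2, -1.7, 13.0]
width: 0.0179
gripper_force: 79.0
[ 0.47310198 -0.15414561  0.07201148] [-1.35514377 -2.09164809 11.49646438] [[359.74565534 168.12857402]]
```

View pics/a4.png

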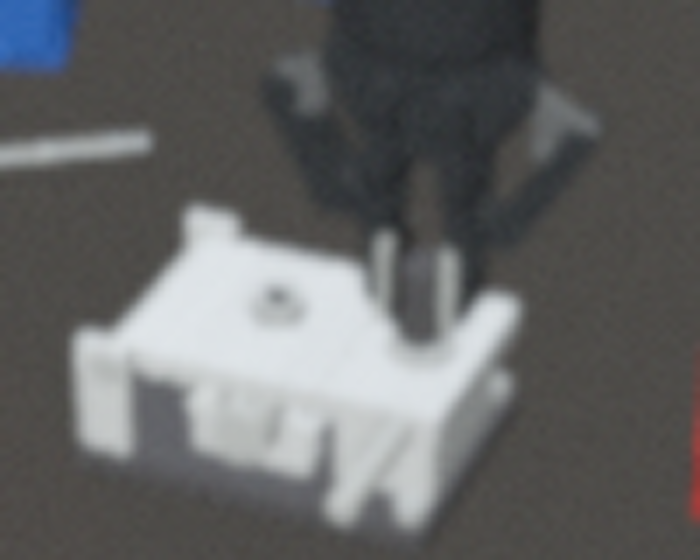

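The side crop shows the flange flat on the shut lid at about (360,169), with the knob gripped. The measured height matches a seated pin and the push is about 12 N.

```bash
python3 -c "
from rig import manip
print(manip.sign_off())"
```

```text
the job is handed in; nothing more can be done
None
```

The lid is shut, the long pin is seated with its flange flat on the lid, and I handed the job in at about 16.6 s with the knob still gripped and pushed down at about 12 N; closing the lid onto its stop briefly pressed the fingers with about 47 N, and I backed off at once.

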